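# Tip two crates and send the stamped one to the dispatch line

### The job

One of the two small light grey crates has an inspection stamp (a ring with a triangle in it) underneath. With the fingertips tip each crate over onto its back, away from you, so that its underside faces you; then push the stamped one, still lying on its back, squarely up against the aluminium dispatch rail, and leave the other lying where it fell. Do not pick up or carry either crate, and do not disturb the loose things standing around.

Things in the scene. Friction and masses are not known exactly. Their poses are not given: they have to be found in the camera images.
- crate_a: open light grey plastic crate, 56 deep (own x) by 76 wide (y) by 100 mm high (z), walls 3 mm, about 0.25 kg, empty; upright at the start, turned up to 0.2 rad. Origin: centre of the underside; z to the open top, x away from the robot. Pushed high on its near face (80 mm up) it tips over its far bottom edge; past 35 degrees it drops onto its back by itself. Left or right varies
- crate_b: open light grey plastic crate, 56 deep (own x) by 76 wide (y) by 100 mm high (z), walls 3 mm, about 0.25 kg, empty; upright at the start, turned up to 0.2 rad. Origin: centre of the underside; z to the open top, x away from the robot. Tips like crate_a; sliding it takes 2 to 6 N. Foot and rim bands stand 2.5 mm proud of the walls (within the sizes given)
- crate_a_mouth (a point): centre of the open top of crate_a, level with the rim, 100 mm above the underside
- crate_b_mouth (a point): centre of the open top of crate_b, level with the rim, 100 mm above the underside
- stamp (a point): centre of the stamp, a raised black ring 43 mm across with a triangle inside, at the middle of the underside of one of the two crates (the other underside is blank); it coincides with that crate's origin within 1 mm, and is hidden until the crate is tipped
- rail: the dispatch line: a fixed aluminium stop rail on the worktop beyond the crates, 420 mm long (its y), 18 mm deep (its x), 12 mm high. Origin: centre of its underside; x points away from the robot, so the face towards the robot lies 9 mm to -x. It is turned up to 0.1 rad
- tape_roll: loose black roll of tape, 55 mm across, 19 mm high, lying flat left of the work; leave alone. Origin: centre of its underside
- gauge_block: loose steel gauge block, 35x30x9 mm, lying left of the work; leave alone. Origin: centre of its underside
- connector: loose white round connector, 34 mm across, 32 mm high, standing between the robot and the crates; leave alone. Origin: centre of its underside

How it is judged:
By the outcome, as a careful person would: the job done as asked, in the order asked, and still so for the second after the job is handed in, with the robot touching nothing.
It also fails if it takes over 62 s, if anything falls off the work surface, if the arm or the gripper's body presses on something with over 40 N, if the wrist force passes 120 N, or if a joint passes its speed limit or range.

### The arm

A 6-joint arm with a two-finger parallel gripper is mounted at the origin on a cart in front of the work surface, level with it; the furniture and walls round the work are solid. World frame = base frame: x ahead of the robot, y to its left, z up, the work surface at z = 0. Lengths are in mm, angles in degrees, forces in N, time in s.
With the tool pointing down it reaches from about 300 to 850 mm from the base axis. Payload 4.2 kg.
Tool frame: the origin (TCP) lies midway between the tips of the shut fingers; the grasp point (between the pads) lies 19 mm behind it (env.grip_point_offset is the distance from the TCP to the grasp point, in mm); z points along the fingers, x is the direction in which the jaws open and shut, and the axes are right-handed (so a half turn about z gives the same grasp; the last joint's range is limited). The gripper opens to 91 mm and grips with 3 to 60 N. Pads are 32 mm wide; open, the fingers measure 118 mm over their backs; the gripper's body (76 mm by 178 mm) begins 60 mm behind the grasp point.
Start: joints at [67.666, 18.312, 89.639, -0, 72.044, -1.146], TCP at [207.825, 536.145, 213.976] pointing down, gripper open.
Joint ranges: [-177.97, 177.97], [-48.28, 115.42], [12.27, 149.76], [-77.06, 257.06], [2.81, 150.46], [-146.56, 146.56]. Speed limits (degrees/s): [147.25, 147.25, 180, 180, 180, 180].

### API

Orientations are given as [roll, pitch, yaw] about the fixed x, y, z axes, in that order (R = Rz(yaw) Ry(pitch) Rx(roll)).
In Python, from workcell import env gives the robot as it stands.
- The arm moves only by the shell command python3 -m pendant 'ROWS' [FORCE]. ROWS is JSON, a list of rows, each an object with "xyz": the shift along the tool's x, y, z in m, a list of three; "roll": the turn about the tool's z in degrees; "jaw": the closure, from 0 (fully open) to 1 (shut). A call has exactly 8 rows; each row is the pose to reach, as a shift and turn from the pose commanded when the call began, along the tool's axes at that moment; what a row does not reach only later rows make up. A row lasts 1/8 s, in which the tool goes at most 62.5 mm and 10.7 degrees, less where a joint would pass 70% of its speed; a pose out of reach is approached as far as the arm can. A call with a gripper value outside its range is refused whole. The fingers move at their own pace and stop on an object; FORCE is the grip in N (left out, the last holds). Time passes only in rows, so rows that repeat a pose let the fingers close, or fill a call up. It gives the time, the measured TCP pose, the force and the opening at its end, in the units of the state.
- env.state(): the state, without advancing time (a new reading comes with each control period).
- env.grab_frame(name): name is "scene" or "top"; returns (picture, depth): 480x640x3 uint8, blue, green, red; 480x640 float32, mm along the optical axis (not along the pixel's ray), 0 where there is no reading.
- env.camera_params(name): a dict with "camera_matrix" (3x3 intrinsics, pixels), "D" ([k1, k2, p1, p2, k3] as OpenCV has them; the pictures are not rectified), "cam_to_world" (4x4, takes a point from camera to world coordinates). Camera axes: x right, y up, looking along -z (the intrinsics and any distortion apply to the point x, -y, -z); pixel columns grow to the right and rows downward; lengths in mm; the calibration is good to about 2 mm. A picture is of the moment at which its call begins. camera_params takes no time and is no camera call.
- env.job_done(): hands the job in, once; it reports no verdict.
The state is a dict: "time_s": time; "qpos": joint angles; "qvel": joint speeds; "effort": joint torques, N m; "ee_pos": TCP position; "ee_rot": TCP orientation; "force": force on the tool from outside, world axes, zero at the start; "torque": the same for the moment, N m; "gripper_width": finger opening in mm.
Only numpy, scipy, OpenCV 4.12 (cv2) and the standard library are available. Lean on these libraries where they do the work, as an engineer would, in place of code of your own. Each camera call takes 0.05 s, during which the arm holds its last target. There are 200 camera calls.

## Working session

There is one attempt and no reset: what is moved stays moved. The work goes in short steps, Python scripts to look and compute and a shell command to move; the robot and the scene stay as the last step left them, time stands still between calls to the robot, and variables do not carry over. Pictures are saved under pics/ and viewed, about 8 in all and at most 12, crops included, and the job is handed in when it is done.

```bash
mkdir -p pics; ls
cat > h.py <<'E'
import numpy as np, cv2, json
from workcell import env
def pts(name):
    im,d=env.grab_frame(name); p=env.camera_params(name)
    K=np.array(p["camera_matrix"],float);D=np.array(p["D"],float);T=np.array(p["cam_to_world"],float)
    v,u=np.mgrid[0:480,0:640]
    n=cv2.undistortPoints(np.stack([u.ravel(),v.ravel()],1).astype(np.float64)[:,None],K,D)[:,0]
    z=d.ravel().astype(float)
    c=np.stack([n[:,0]*z,-n[:,1]*z,-z,np.ones_like(z)],0)
    W=(T@c)[:3].T.reshape(480,640,3); W[d==0]=np.nan
    return im,d,W
E
python3 - <<'E'
from h import *
for n in("scene","top"):
    im,d,W=pts(n); cv2.imwrite(f"pics/{n}0.png",im); np.save(f"pics/{n}0.npy",W)
    p=env.camera_params(n);print(n,np.round(p["cam_to_world"],2).tolist(),p["camera_matrix"],p["D"],(d>0).mean())
print(env.state())
E
```

```text
pics
scene [[-0.72, 0.3, -0.63, -43.23], [-0.7, -0.34, 0.63, 934.16], [-0.02, 0.89, 0.45, 476.07], [0.0, 0.0, 0.0, 1.0]] [[449.78465268   0.         325.4577152 ]
 [  0.         449.78465268 236.53782799]
 [  0.           0.           1.        ]] [-0.00823246  0.          0.          0.          0.        ] 0.9960546875
top [[-0.02, 0.99, -0.11, 372.92], [-1.0, -0.02, -0.01, 362.64], [-0.01, 0.11, 0.99, 1152.61], [0.0, 0.0, 0.0, 1.0]] [[529.44941746   0.         313.36588871]
 [  0.         529.44941746 227.52549415]
 [  0.           0.           1.        ]] [-0.14583621  0.          0.          0.          0.        ] 0.9959635416666667
{'time_s': 0.1, 'qpos': array([ 6.76656538e+01,  1.83476589e+01,  8.96992023e+01,  7.66390605e-04,
        7.20439491e+01, -1.14570712e+00]), 'qvel': array([-0.02433418, -0.03224917, -0.08182186, -0.00520543, -0.04735421,
        0.02537351]), 'effort': array([ 9.46608270e-04, -4.13330698e+01, -2.32509023e+01,  7.28985504e-02,
        4.21117223e-02, -3.83256690e-05]), 'ee_pos': array([207.64992327, 535.71313594, 213.20900354]), 'ee_rot': array([-1.79997456e+02,  9.07775294e-02,  6.88111261e+01]), 'force': array([ 0.48626251,  0.12895472, -0.27944649]), 'torque': array([ 6.52490665e-03, -2.42586647e-02, -3.26078542e-05]), 'gripper_width': 91.45820081843819}
```

View pics/top0.png

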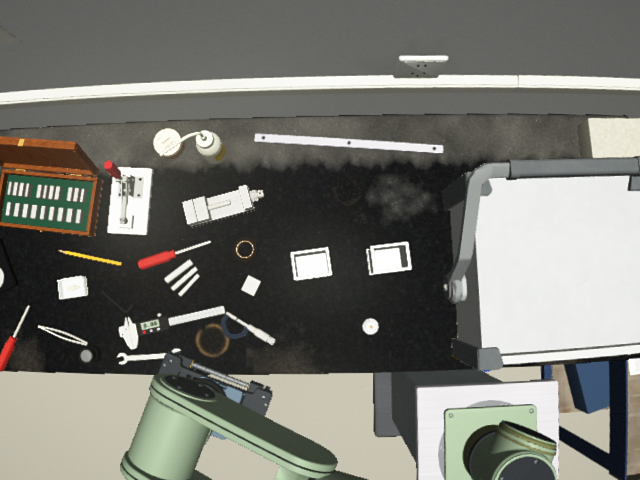

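View pics/scene0.png

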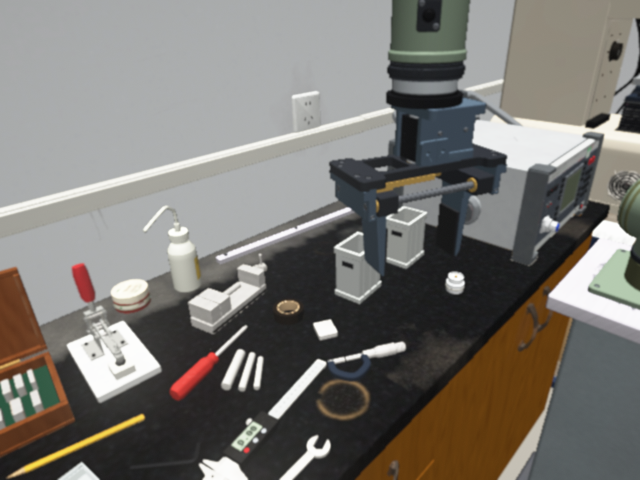

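The top view shows the crates at (311,263) and (389,258), the rail from (254,137) to (443,149), the connector at (370,326), the tape at (244,249), the gauge at (251,285) and an instrument box on the right from column ~450. The scene view shows both crates upright. Next I measure them.

Run:
```python
from h import *
W=np.load("pics/top0.npy"); im=cv2.imread("pics/top0.png")
def rect(m,name,box):
    k=np.zeros((480,640),bool);u0,v0,u1,v1=box;k[v0:v1,u0:u1]=1
    P=W[m&k]; r=cv2.minAreaRect(P[:,:2].astype(np.float32)); print(name,len(P),np.round(P.mean(0),1),r); print(np.round(cv2.boxPoints(r)).tolist())
Z=W[...,2]
print("table z",np.nanmedian(Z[290:310,300:350]))
for n,b in(("L",(285,240,340,290)),("R",(358,235,420,285))):
    rect((Z>90)&(Z<112),n,b)
br=im.min(2)>110
rect(br&(Z>3)&(Z<25),"rail",(245,128,450,158))
rect((Z>15),"conn",(355,310,385,340))
rect((Z>8)&(Z<35),"tape",(228,236,260,264))
rect((Z>3)&(Z<20)&br,"gauge",(236,272,264,300))
k=(Z>30)&(W[...,1]<0);k[:160]=0;k[360:]=0;k[:,:425]=0
P=W[k];print("instr max y",P[:,1].max(), P[np.argsort(-P[:,1])[:200:20]].round())
P=W[160:230,330:440].reshape(-1,3);print(np.nanmax(P[:,2]))
```

```text
table z 0.5226292088700575
L 362 [418.7 378.7 100.4] ((418.3123779296875, 378.6748352050781), (56.37451934814453, 76.14839935302734), 6.770716190338135)
[[386.0, 413.0], [395.0, 338.0], [451.0, 344.0], [442.0, 420.0]]
R 379 [426.5 219.6 100. ] ((426.2031555175781, 220.066162109375), (56.2498893737793, 74.99749755859375), 5.466817378997803)
[[395.0, 255.0], [402.0, 180.0], [458.0, 185.0], [451.0, 260.0]]
rail 1560 [686.3 293.3  12.2] ((693.069580078125, 289.79736328125), (422.5652770996094, 33.224002838134766), 84.87923431396484)
[[658.0, 81.0], [691.0, 78.0], [728.0, 499.0], [695.0, 502.0]]
conn 170 [286.3 256.9  26.5] ((286.2713928222656, 256.0928649902344), (31.59145736694336, 28.015989303588867), 1.2050807476043701)
[[270.0, 270.0], [271.0, 242.0], [302.0, 242.0], [302.0, 270.0]]
tape 305 [454.8 521.6  18.1] ((455.2623291015625, 521.7275390625), (51.9459342956543, 51.906795501708984), 42.792579650878906)
[[419.0, 523.0], [454.0, 485.0], [492.0, 520.0], [457.0, 558.0]]
gauge 236 [377.  511.2   9.2] ((377.0701904296875, 511.84014892578125), (31.74616813659668, 34.68069839477539), 62.713069915771484)
[[354.0, 506.0], [385.0, 490.0], [400.0, 518.0], [369.0, 534.0]]
instr max y -0.015378905898046469 [[437.  -0. 195.]
 [301.  -0. 192.]
 [566.  -0. 276.]
 [433.  -0. 193.]
 [552.  -1. 263.]
 [578.  -1. 277.]
 [301.  -1. 195.]
 [370.  -1. 193.]
 [261.  -1. 195.]
 [459.  -2. 194.]]
9.87974973510768
```

```bash
cat >> h.py <<'E'
from scipy.spatial.transform import Rotation as Ro
def delta(x,y,z,yaw):
    s=env.state(); R=Ro.from_euler('xyz',s["ee_rot"],degrees=True)
    d=R.inv().apply(np.array([x,y,z])-s["ee_pos"])/1000
    print("t",round(s["time_s"],2),"d",d.round(4),"roll",round(-((yaw-s["ee_rot"][2]+180)%360-180),2),"F",s["force"].round(1))
E
python3 - <<'E'
from h import *
delta(344,370,213,96.8)
E
```

```text
t 0.1 d [-0.1052  0.187   0.0004] roll -27.99 F [ 0.5  0.1 -0.3]
```

```bash
python3 -m pendant '[{"xyz":[-0.018,0.032,0],"roll":-5,"jaw":0.5},{"xyz":[-0.036,0.064,0],"roll":-10,"jaw":0.5},{"xyz":[-0.054,0.096,0],"roll":-15,"jaw":0.5},{"xyz":[-0.072,0.128,0],"roll":-20,"jaw":0.5},{"xyz":[-0.09,0.16,0],"roll":-25,"jaw":0.5},{"xyz":[-0.105,0.187,0],"roll":-28,"jaw":0.5},{"xyz":[-0.105,0.187,0.03],"roll":-28,"jaw":0.5},{"xyz":[-0.105,0.187,0.05],"roll":-28,"jaw":0.5}]' 20
python3 - <<'E'
from h import *
delta(344,370,80,96.8); print(env.state()["ee_pos"],env.state()["ee_rot"],env.state()["gripper_width"])
E
```

```text
time_s: 1.1
ee_pos: [344.1, 369.7, 162.7]
ee_rot: [-179.9, 0.0, 96.7]
force: [-0.7, -0.1, -0.1]
gripper_width: 45.6
t 1.1 d [0.0003 0.     0.0827] roll -0.06 F [-0.7 -0.1 -0.1]
[344.11474264 369.74553271 162.71998414] [-1.79935247e+02  4.28788364e-02  9.67430784e+01] 45.619270306157134
```

```bash
python3 -m pendant '[{"xyz":[0,0,0.03],"roll":0,"jaw":0.5},{"xyz":[0,0,0.06],"roll":0,"jaw":0.5},{"xyz":[0,0,0.082],"roll":0,"jaw":0.5},{"xyz":[0,0.01,0.082],"roll":0,"jaw":0.5},{"xyz":[0,0.02,0.082],"roll":0,"jaw":0.5},{"xyz":[0,0.028,0.082],"roll":0,"jaw":0.5},{"xyz":[0,0.034,0.082],"roll":0,"jaw":0.5},{"xyz":[0,0.040,0.082],"roll":0,"jaw":0.5}]'
python3 -m pendant '[{"xyz":[0,0.006,0],"roll":0,"jaw":0.5},{"xyz":[0,0.012,0],"roll":0,"jaw":0.5},{"xyz":[0,0.018,0],"roll":0,"jaw":0.5},{"xyz":[0,0.022,0],"roll":0,"jaw":0.5},{"xyz":[0,0.026,0],"roll":0,"jaw":0.5},{"xyz":[0,0.028,0],"roll":0,"jaw":0.5},{"xyz":[0,0.03,0],"roll":0,"jaw":0.5},{"xyz":[0,0.03,0],"roll":0,"jaw":0.5}]'
python3 - <<'E'
from h import *
im,d,W=pts("scene"); cv2.imwrite("pics/s1.png",im); print(env.state()["time_s"])
E
```

```text
time_s: 2.1
ee_pos: [384.3, 375.4, 82.3]
ee_rot: [180.0, -0.0, 96.8]
force: [-0.7, 0.1, 0.6]
gripper_width: 45.5
time_s: 3.1
ee_pos: [413.9, 379.0, 81.9]
ee_rot: [180.0, -0.0, 96.8]
force: [0.6, 0.6, 1.0]
gripper_width: 45.2
3.15
```

View pics/s1.png

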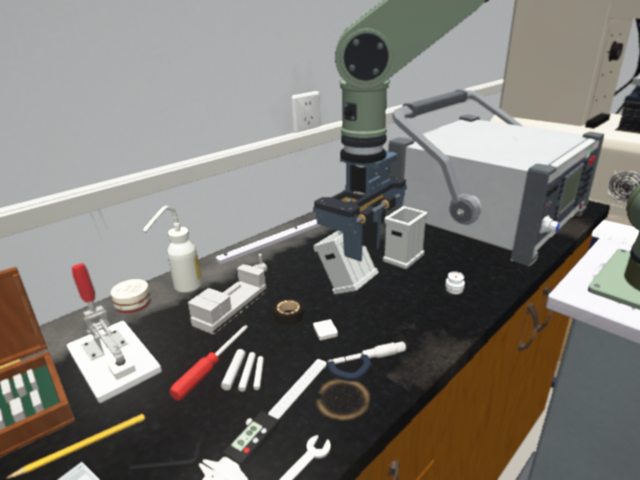

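The left crate, at (345,262), is tipped about 25° over its far edge without sliding. I continue the push, then back off.

```bash
python3 -m pendant '[{"xyz":[0,0.005,0],"roll":0,"jaw":0.5},{"xyz":[0,0.01,0],"roll":0,"jaw":0.5},{"xyz":[0,0.015,0],"roll":0,"jaw":0.5},{"xyz":[0,0.02,0],"roll":0,"jaw":0.5},{"xyz":[0,0.025,0],"roll":0,"jaw":0.5},{"xyz":[0,0.026,0],"roll":0,"jaw":0.5},{"xyz":[0,0.026,0],"roll":0,"jaw":0.5},{"xyz":[0,0.026,0],"roll":0,"jaw":0.5}]'
python3 -m pendant '[{"xyz":[0,0,-0.02],"roll":0,"jaw":0.5},{"xyz":[0,-0.02,-0.05],"roll":0,"jaw":0.5},{"xyz":[0,-0.05,-0.08],"roll":0,"jaw":0.5},{"xyz":[0,-0.08,-0.08],"roll":0,"jaw":0.5},{"xyz":[0,-0.1,-0.08],"roll":0,"jaw":0.5},{"xyz":[0,-0.1,-0.08],"roll":0,"jaw":0.5},{"xyz":[0,-0.1,-0.08],"roll":0,"jaw":0.5},{"xyz":[0,-0.1,-0.08],"roll":0,"jaw":0.5}]'
python3 - <<'E'
from h import *
# crate R centre (426.2,220.1) yaw 5.5, pre 74 mm back
a=np.radians(5.5); p=np.array([426.2,220.1])-74*np.array([np.cos(a),np.sin(a)]); print(p)
delta(p[0],p[1],160,95.5)
E
```

```text
time_s: 4.15
ee_pos: [439.4, 382.0, 82.0]
ee_rot: [-180.0, 0.0, 96.8]
force: [0.4, -0.3, 0.2]
gripper_width: 45.6
time_s: 5.15
ee_pos: [341.1, 370.4, 161.6]
ee_rot: [180.0, 0.0, 96.8]
force: [0.4, 0.1, -0.6]
gripper_width: 45.3
[352.54068132 213.00741431]
t 5.15 d [-0.1576 -0.0072  0.0017] roll 1.28 F [ 0.4  0.1 -0.6]
```

```bash
python3 -m pendant '[{"xyz":[-0.03,0,0],"roll":0.3,"jaw":0.5},{"xyz":[-0.06,-0.002,0],"roll":0.6,"jaw":0.5},{"xyz":[-0.09,-0.004,0],"roll":0.9,"jaw":0.5},{"xyz":[-0.12,-0.006,0],"roll":1.3,"jaw":0.5},{"xyz":[-0.15,-0.007,0],"roll":1.3,"jaw":0.5},{"xyz":[-0.1575,-0.007,0.02],"roll":1.3,"jaw":0.5},{"xyz":[-0.1575,-0.007,0.05],"roll":1.3,"jaw":0.5},{"xyz":[-0.1575,-0.007,0.08],"roll":1.3,"jaw":0.5}]'
python3 -m pendant '[{"xyz":[0,0.01,0],"roll":0,"jaw":0.5},{"xyz":[0,0.02,0],"roll":0,"jaw":0.5},{"xyz":[0,0.028,0],"roll":0,"jaw":0.5},{"xyz":[0,0.034,0],"roll":0,"jaw":0.5},{"xyz":[0,0.040,0],"roll":0,"jaw":0.5},{"xyz":[0,0.046,0],"roll":0,"jaw":0.5},{"xyz":[0,0.052,0],"roll":0,"jaw":0.5},{"xyz":[0,0.058,0],"roll":0,"jaw":0.5}]'
python3 -m pendant '[{"xyz":[0,0.006,0],"roll":0,"jaw":0.5},{"xyz":[0,0.012,0],"roll":0,"jaw":0.5},{"xyz":[0,0.018,0],"roll":0,"jaw":0.5},{"xyz":[0,0.023,0],"roll":0,"jaw":0.5},{"xyz":[0,0.028,0],"roll":0,"jaw":0.5},{"xyz":[0,0.032,0],"roll":0,"jaw":0.5},{"xyz":[0,0.036,0],"roll":0,"jaw":0.5},{"xyz":[0,0.038,0],"roll":0,"jaw":0.5}]'
python3 -m pendant '[{"xyz":[0,0,-0.02],"roll":0,"jaw":0.5},{"xyz":[0,-0.03,-0.05],"roll":0,"jaw":0.5},{"xyz":[0,-0.07,-0.08],"roll":0,"jaw":0.5},{"xyz":[0,-0.11,-0.08],"roll":0,"jaw":0.5},{"xyz":[0,-0.14,-0.08],"roll":0,"jaw":0.5},{"xyz":[0,-0.14,-0.08],"roll":0,"jaw":0.5},{"xyz":[0,-0.14,-0.08],"roll":0,"jaw":0.5},{"xyz":[0,-0.14,-0.08],"roll":0,"jaw":0.5}]'
python3 - <<'E'
from h import *
for n in("scene","top"):
    im,d,W=pts(n); cv2.imwrite(f"pics/{n}2.png",im); np.save(f"pics/{n}2.npy",W)
E
```

```text
time_s: 6.15
ee_pos: [353.0, 212.8, 81.2]
ee_rot: [179.9, -0.0, 95.4]
force: [-0.0, 0.3, -0.5]
gripper_width: 45.7
time_s: 7.15
ee_pos: [410.2, 218.6, 82.0]
ee_rot: [180.0, -0.0, 95.5]
force: [-0.4, 0.0, 0.1]
gripper_width: 45.3
time_s: 8.15
ee_pos: [447.8, 222.2, 82.0]
ee_rot: [180.0, -0.0, 95.5]
force: [-0.1, 0.0, 0.0]
gripper_width: 45.3
time_s: 9.15
ee_pos: [309.3, 209.0, 162.0]
ee_rot: [180.0, -0.0, 95.5]
force: [0.4, -0.2, 0.8]
gripper_width: 45.5
```

View pics/top2.png

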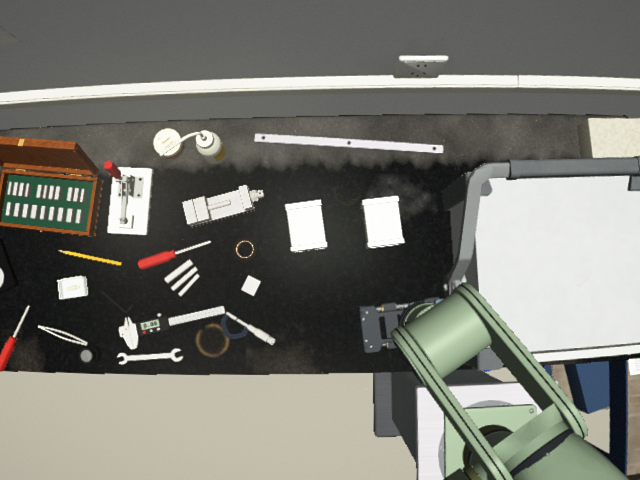

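View pics/scene2.png

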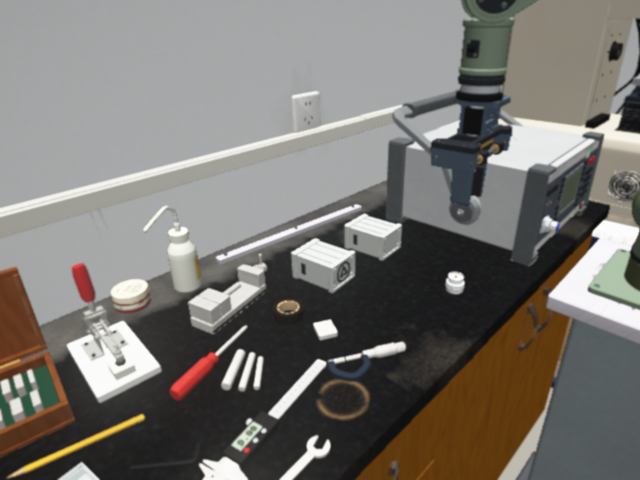

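Both crates lie on their backs. In the scene view the stamp is at (345,271) on the left crate, and the right crate's underside, near (390,243), is blank. I measure the left crate and refit the rail's near face.

```bash
cat >> h.py <<'E'
def crates(W):
    Z=W[...,2]
    for n,y0,y1 in(("L",310,450),("R",150,290)):
        P=W[(Z>48)&(Z<64)&(W[...,1]>y0)&(W[...,1]<y1)&(W[...,0]>400)&(W[...,0]<760)]
        r=cv2.minAreaRect(P[:,:2].astype(np.float32)); print(n,len(P),P.mean(0).round(1),r,np.round(cv2.boxPoints(r),0).tolist())
def rail(W,im):
    k=np.zeros((480,640),bool);k[128:158,245:450]=1
    P=W[k&(im.min(2)>110)&(W[...,2]>8)&(W[...,2]<16)]; P=P[~np.isnan(P[:,0])]
    for _ in range(4):
        f=np.polyfit(P[:,1],P[:,0],1); e=P[:,0]-np.polyval(f,P[:,1]); P=P[abs(e-np.median(e))<12]
    e=P[:,0]-np.polyval(f,P[:,1])
    print("rail x=%.4f*y+%.1f"%tuple(f),"yaw",-np.degrees(np.arctan(f[0])),"e pct",np.percentile(e,[1,5,50,95,99]).round(1),len(P),P[:,1].min(),P[:,1].max())
E
python3 - <<'E'
from h import *
W=np.load("pics/top2.npy"); im=cv2.imread("pics/top2.png")
crates(W); rail(W,im)
st=np.load("pics/scene2.npy"); ims=cv2.imread("pics/scene2.png")
m=np.zeros((480,640),bool);m[258:286,333:354]=1
P=st[m&(ims.max(2)<80)];P=P[(P[:,2]>5)&(P[:,2]<55)];print("stamp",P.mean(0),len(P))
delta(405,380,160,85)
E
```

```text
L 1772 [519.  387.9  54.9] ((602.9697265625, 379.8496398925781), (314.01318359375, 139.5796356201172), 0.01871347799897194) [[446.0, 450.0], [446.0, 310.0], [760.0, 310.0], [760.0, 450.0]]
R 1765 [521.6 226.3  55.1] ((606.3411865234375, 220.20626831054688), (307.3110046386719, 136.78656005859375), 0.008147639222443104) [[453.0, 289.0], [453.0, 152.0], [760.0, 152.0], [760.0, 289.0]]
rail x=0.0854*y+661.4 yaw -4.883767014565507 e pct [-9.1 -8.1 -0.   8.5  9.8] 1393 83.50657266752296 501.4336212129149
stamp [453.53784388 388.72383294  31.03194926] 75
t 9.25 d [0.1612 0.112  0.0018] roll 10.48 F [ 0.7 -0.1  0.2]
```

```bash
sed -i 's/W\[...,0\]<760/W[...,0]<XM/; s/def crates(W)/def crates(W,XM=600)/' h.py
python3 - <<'E'
from h import *
W=np.load("pics/top2.npy"); crates(W)
delta(403,379,162,96.8)
E
```

```text
L 1641 [499.8 388.4  54.9] ((500.04638671875, 388.4858093261719), (100.44551849365234, 76.01528930664062), 6.822157859802246) [[446.0, 420.0], [455.0, 345.0], [554.0, 357.0], [545.0, 432.0]]
R 1653 [505.5 227.2  55. ] ((505.43408203125, 226.72042846679688), (100.71488189697266, 76.6368408203125), 5.863993167877197) [[451.0, 260.0], [459.0, 183.0], [559.0, 194.0], [552.0, 270.0]]
t 9.25 d [ 0.1604  0.1099 -0.0002] roll -1.32 F [ 0.7 -0.1  0.2]
```

```bash
python3 -m pendant '[{"xyz":[0.03,0.02,0],"roll":-0.5,"jaw":0.5},{"xyz":[0.06,0.04,0],"roll":-1,"jaw":0.5},{"xyz":[0.09,0.06,0],"roll":-1.3,"jaw":0.5},{"xyz":[0.12,0.08,0],"roll":-1.3,"jaw":0.5},{"xyz":[0.15,0.1,0],"roll":-1.3,"jaw":0.5},{"xyz":[0.1585,0.11,0],"roll":-1.3,"jaw":0.5},{"xyz":[0.1585,0.11,0.02],"roll":-1.3,"jaw":0.5},{"xyz":[0.1585,0.11,0.05],"roll":-1.3,"jaw":0.5}]'
python3 -m pendant '[{"xyz":[0,0,0.03],"roll":0,"jaw":0.5},{"xyz":[0,0,0.06],"roll":0,"jaw":0.5},{"xyz":[0,0,0.08],"roll":0,"jaw":0.5},{"xyz":[0,0,0.092],"roll":0,"jaw":0.5},{"xyz":[0,0.01,0.092],"roll":0,"jaw":0.5},{"xyz":[0,0.018,0.092],"roll":0,"jaw":0.5},{"xyz":[0,0.024,0.092],"roll":0,"jaw":0.5},{"xyz":[0,0.028,0.092],"roll":0,"jaw":0.5}]'
python3 - <<'E'
from h import *
delta(430,380,18,96.8)
delta(584.5-16-15,376,18,85.1)
E
```

```text
time_s: 10.25
ee_pos: [403.1, 376.9, 111.8]
ee_rot: [179.9, -0.0, 96.8]
force: [-0.9, -0.0, -0.9]
gripper_width: 45.9
time_s: 11.25
ee_pos: [431.1, 380.7, 20.5]
ee_rot: [179.9, -0.0, 96.8]
force: [-0.5, -0.4, -0.7]
gripper_width: 45.6
t 11.25 d [-0.0005 -0.0012  0.0025] roll -0.01 F [-0.5 -0.4 -0.7]
t 11.25 d [-0.0191  0.121   0.0026] roll 11.69 F [-0.5 -0.4 -0.7]
```

```bash
python3 -m pendant '[{"xyz":[0,0.006,0.002],"roll":0.5,"jaw":0.5},{"xyz":[-0.0002,0.012,0.002],"roll":1.1,"jaw":0.5},{"xyz":[-0.0004,0.02,0.002],"roll":1.9,"jaw":0.5},{"xyz":[-0.0007,0.028,0.002],"roll":2.7,"jaw":0.5},{"xyz":[-0.0011,0.036,0.002],"roll":3.5,"jaw":0.5},{"xyz":[-0.0017,0.044,0.002],"roll":4.3,"jaw":0.5},{"xyz":[-0.0023,0.052,0.002],"roll":5.1,"jaw":0.5},{"xyz":[-0.003,0.06,0.002],"roll":5.9,"jaw":0.5}]'
python3 -m pendant '[{"xyz":[0,0.008,0],"roll":0.8,"jaw":0.5},{"xyz":[-0.0003,0.016,0],"roll":1.6,"jaw":0.5},{"xyz":[-0.0006,0.024,0],"roll":2.4,"jaw":0.5},{"xyz":[-0.001,0.032,0],"roll":3.2,"jaw":0.5},{"xyz":[-0.0015,0.04,0],"roll":4,"jaw":0.5},{"xyz":[-0.002,0.046,0],"roll":4.8,"jaw":0.5},{"xyz":[-0.0026,0.052,0],"roll":5.7,"jaw":0.5},{"xyz":[-0.0031,0.057,0],"roll":5.7,"jaw":0.5}]'
python3 - <<'E'
from h import *
for n in("scene","top"):
    im,d,W=pts(n); cv2.imwrite(f"pics/{n}3.png",im); np.save(f"pics/{n}3.npy",W)
crates(W,670)
delta(568,375,18,85.1)
E
```

```text
time_s: 12.25
ee_pos: [490.7, 384.6, 17.9]
ee_rot: [180.0, -0.0, 90.9]
force: [-0.1, -0.1, 0.0]
gripper_width: 45.9
time_s: 13.25
ee_pos: [547.5, 382.3, 18.0]
ee_rot: [-180.0, 0.0, 85.2]
force: [-0.6, 0.1, 0.5]
gripper_width: 45.3
L 3 [666.6 408.3  56.3] ((666.6531372070312, 408.5617980957031), (1.135638952255249, 4.782193183898926), 26.477733612060547) [[665.0, 410.0], [667.0, 406.0], [668.0, 407.0], [666.0, 411.0]]
R 74 [547.5 200.1  56.1] ((545.5709228515625, 196.58529663085938), (33.10608673095703, 17.749067306518555), 32.574832916259766) [[527.0, 195.0], [536.0, 180.0], [564.0, 198.0], [555.0, 213.0]]
t 13.35 d [-0.0056  0.0205  0.0001] roll 0.1 F [0.9 0.6 0.1]
```

View pics/top3.png

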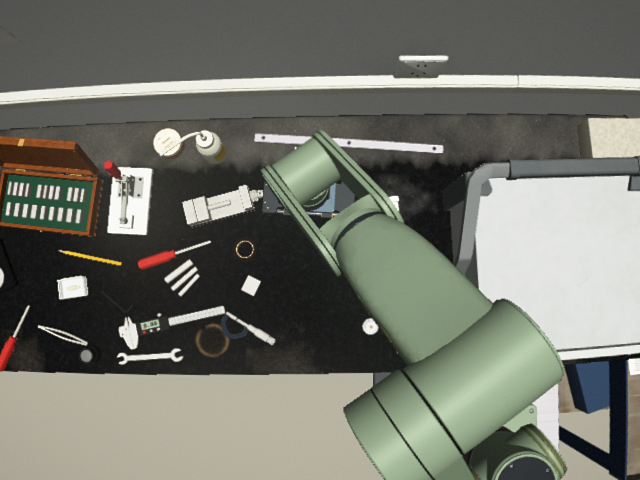

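The arm hides the crate from above, and the gripper body is close to the grey vise at (260,195). I check the scene view and the vise's height.

Run:
```python
from h import *
W=np.load("pics/top0.npy"); P=W[180:225,180:268].reshape(-1,3); P=P[P[:,2]>8]
print("vise zmax",P[:,2].max()); Q=P[P[:,1]<500]; print(Q[:,:].max(0),Q.min(0))
```

```text
vise zmax 70.1266499608264
[580.10702469 499.84932128  70.12664996] [557.96194466 478.85815985  32.68789664]
```

View pics/scene3.png

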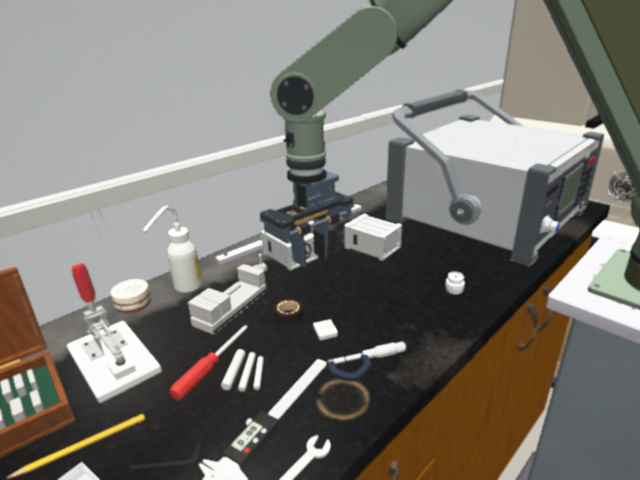

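The stamped crate, at (290,245), is between the fingers and the rail, still on its back. The vise is 70 mm tall and clears the gripper body. I push the rest of the way gently.

```bash
python3 -m pendant '[{"xyz":[0,0.003,0],"roll":0,"jaw":0.5},{"xyz":[0,0.006,0],"roll":0,"jaw":0.5},{"xyz":[0,0.009,0],"roll":0,"jaw":0.5},{"xyz":[0,0.012,0],"roll":0,"jaw":0.5},{"xyz":[0,0.014,0],"roll":0,"jaw":0.5},{"xyz":[0,0.016,0],"roll":0,"jaw":0.5},{"xyz":[0,0.017,0],"roll":0,"jaw":0.5},{"xyz":[0,0.018,0],"roll":0,"jaw":0.5}]'
python3 -m pendant '[{"xyz":[0,0.0005,0],"roll":0,"jaw":0.5},{"xyz":[0,0.001,0],"roll":0,"jaw":0.5},{"xyz":[0,0.0015,0],"roll":0,"jaw":0.5},{"xyz":[0,0.002,0],"roll":0,"jaw":0.5},{"xyz":[0,0.0025,0],"roll":0,"jaw":0.5},{"xyz":[0,0.003,0],"roll":0,"jaw":0.5},{"xyz":[0,0.0035,0],"roll":0,"jaw":0.5},{"xyz":[0,0.004,0],"roll":0,"jaw":0.5}]'
```

```text
time_s: 14.35
ee_pos: [565.2, 380.9, 18.0]
ee_rot: [-180.0, -0.0, 85.2]
force: [-2.6, 0.5, 1.5]
gripper_width: 45.7
time_s: 15.35
ee_pos: [567.8, 380.6, 18.0]
ee_rot: [-179.8, 0.0, 85.2]
force: [-6.7, 0.4, 5.1]
gripper_width: 45.5
```

```bash
python3 -m pendant '[{"xyz":[0,0.0005,0],"roll":0,"jaw":0.5},{"xyz":[0,0.001,0],"roll":0,"jaw":0.5},{"xyz":[0,0.0015,0],"roll":0,"jaw":0.5},{"xyz":[0,0.002,0],"roll":0,"jaw":0.5},{"xyz":[0,0.002,0],"roll":0,"jaw":0.5},{"xyz":[0,0.002,0],"roll":0,"jaw":0.5},{"xyz":[0,0.002,0],"roll":0,"jaw":0.5},{"xyz":[0,0.002,0],"roll":0,"jaw":0.5}]'
```

```text
time_s: 16.35
ee_pos: [567.8, 380.6, 18.0]
ee_rot: [-179.6, 0.1, 85.2]
force: [-11.0, 2.3, 6.1]
gripper_width: 45.6
```

```bash
python3 -m pendant '[{"xyz":[0,-0.003,0],"roll":0,"jaw":0.5},{"xyz":[0,-0.008,0],"roll":0,"jaw":0.5},{"xyz":[0,-0.02,0],"roll":0,"jaw":0.5},{"xyz":[0,-0.035,0],"roll":0,"jaw":0.5},{"xyz":[0,-0.05,-0.02],"roll":0,"jaw":0.5},{"xyz":[0,-0.06,-0.06],"roll":0,"jaw":0.5},{"xyz":[0,-0.07,-0.11],"roll":0,"jaw":0.5},{"xyz":[0,-0.08,-0.15],"roll":0,"jaw":0.5}]'
python3 -m pendant '[{"xyz":[0,-0.03,0],"roll":0,"jaw":0.5},{"xyz":[0,-0.06,0],"roll":0,"jaw":0.5},{"xyz":[0,-0.09,0],"roll":0,"jaw":0.5},{"xyz":[-0.03,-0.12,0],"roll":0,"jaw":0.5},{"xyz":[-0.06,-0.15,0],"roll":0,"jaw":0.5},{"xyz":[-0.1,-0.17,0],"roll":0,"jaw":0.5},{"xyz":[-0.13,-0.17,0],"roll":0,"jaw":0.5},{"xyz":[-0.15,-0.17,0],"roll":0,"jaw":0.5}]'
python3 - <<'E'
from h import *
im,d,S=pts("scene"); cv2.imwrite("pics/scene4.png",im)
im,d,W=pts("top"); cv2.imwrite("pics/top4.png",im)
crates(W,690); rail(np.load("pics/top0.npy"),cv2.imread("pics/top0.png"))
W0=np.load("pics/top0.npy");Z=W[...,2];Z0=W0[...,2]
for n,b in(("conn",(355,310,385,340)),("tape",(228,236,260,264)),("gauge",(236,272,264,300)),("vise",(178,180,268,228))):
    u0,v0,u1,v1=b
    for X in(W0,W):
        Q=X[v0:v1,u0:u1].reshape(-1,3);Q=Q[Q[:,2]>6];print(n,Q.mean(0).round(1),len(Q))
E
```

```text
time_s: 17.35
ee_pos: [490.8, 387.5, 171.8]
ee_rot: [179.8, -0.1, 85.2]
force: [0.7, 0.8, 0.2]
gripper_width: 45.4
time_s: 18.35
ee_pos: [308.8, 250.8, 169.1]
ee_rot: [179.9, -0.1, 85.2]
force: [0.3, -0.5, -0.0]
gripper_width: 45.6
L 1587 [634.6 374.8  55. ] ((634.98583984375, 374.911376953125), (75.50859832763672, 102.15345764160156), 84.73181915283203) [[581.0, 342.0], [682.0, 333.0], [689.0, 408.0], [588.0, 417.0]]
R 1655 [505.4 227.3  54.9] ((505.3988037109375, 226.81039428710938), (100.71381378173828, 76.55914306640625), 5.514767646789551) [[452.0, 260.0], [459.0, 184.0], [559.0, 194.0], [552.0, 270.0]]
rail x=0.0863*y+661.2 yaw -4.931292756292148 e pct [-9.  -8.  -0.1  8.4 10. ] 1352 82.76285708757933 501.29194880842823
conn [286.9 258.   24.5] 194
conn [315.9 289.7 376.1] 790
tape [454.8 521.4  17.8] 315
tape [454.7 521.8  17.9] 309
gauge [376.6 511.3   9.6] 219
gauge [376.8 510.9   9.6] 225
vise [548.  571.8  33.9] 1879
vise [548.2 571.9  34. ] 1876
```

View pics/top4.png

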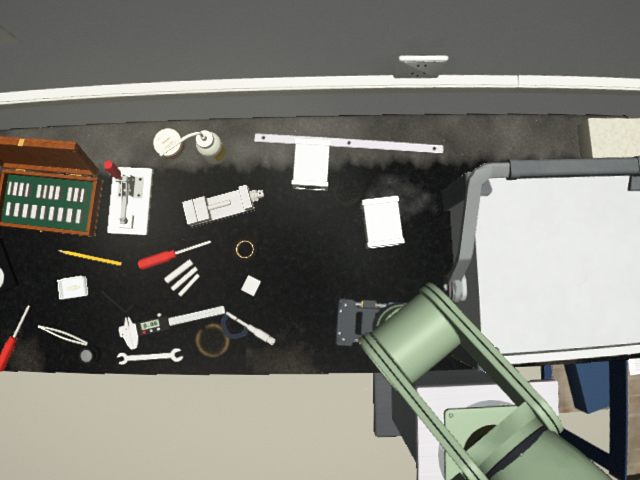

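View pics/scene4.png

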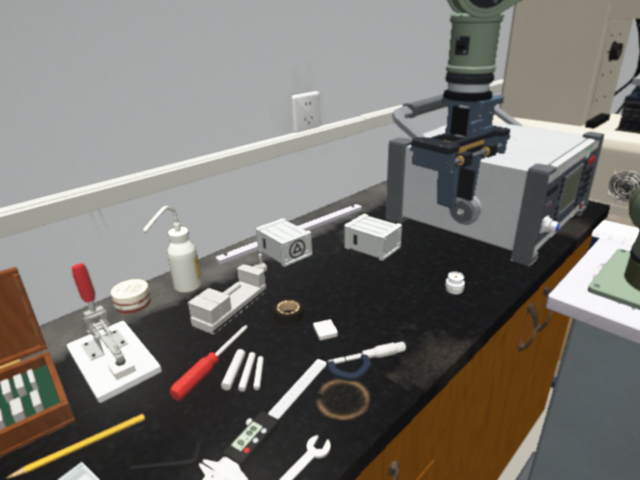

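The stamped crate at (285,241) lies on its back against the rail with the stamp facing the robot. The other is unmoved, and the connector at (455,283) is where it was. I hand the job in.

Run:
```python
from workcell import env
print(env.job_done(), env.state()["time_s"])
```

```text
the job is handed in; nothing more can be done
the job is handed in; nothing more can be done
```

I tipped both crates onto their backs with the fingertips; the stamp was under the left one. I pushed that crate about 135 mm, still on its back, against the dispatch rail, then backed the arm clear and handed in after about 18.5 s.

- **Stamped crate:** it is turned about -5.3° against the rail's -4.9°. Its far edge measures within 1–2 mm of the rail face, which is within camera accuracy. The push ended with about 11 N along the rail normal and no further travel, so it is seated.
- **Other crate:** it lies where it fell, unmoved by the later push to within 0.1 mm. The scene picture shows its underside blank.
- **Loose things:** the tape roll and gauge block measure within about 0.5 mm of their starting positions. The connector was hidden from the top camera at the end, so I could not measure it. In the scene camera it stands at the same pixel as before.

No check failed or disagreed.

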